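# Turn a cast slab over, pan and board together, in the turning cradle

### The arm

A 6-joint arm with a two-finger parallel gripper is mounted at the origin on the work surface. World frame = base frame: x ahead of the robot, y to its left, z up, the work surface at z = 0. Lengths are in m, angles in rad, forces in N, time in s.
With the tool pointing down it reaches from about 0.35 to 0.875 m from the base axis. Payload 15.5 kg.
Tool frame: the origin (TCP) lies at the very end of the fingers, on their centre line; the grasp point (between the pads) lies 19 mm behind it (env.tcp_to_grasp is the distance from the TCP to the grasp point, in m); y points along the fingers, z is the direction in which the jaws open and shut, and the axes are right-handed (so a half turn about y gives the same grasp; the last joint's range is limited). The gripper opens to 85 mm and grips with 20 to 120 N. Pads are 22 mm wide; open, the fingers measure 114 mm over their backs; the gripper's body (76 mm by 85 mm) begins 54 mm behind the grasp point. The pads swing forward as they close: fully open they stand 13 mm farther back than shut.
Start: joints at [1.111, 0.494, 1.345, -0, 1.302, -0.096], TCP at [0.223, 0.584, 0.231] pointing down, gripper open.
Joint ranges: [-2.91, 2.91], [-0.82, 2.16], [0.22, 2.67], [-1.22, 4.37], [0.12, 2.79], [-3.08, 3.08]. Speed limits (rad/s): [1.89, 1.89, 2.57, 3.01, 3.01, 3.01].

### API

Orientations are given as a 3x3 rotation matrix whose columns are the frame's x, y, z axes.
In Python, from station import env, kinematics, eyes gives the robot as it stands. Calls block until the motion is done:
- env.movep(position, orientation): joint-space move of the TCP to a pose.
- env.move_linear(position, rotation=None, v=0.15): straight line of the TCP; rotation=None keeps the orientation; v is the mean speed in m/s.
- env.set_joints(angles): joint-space move.
- env.command_gripper(opening, f_grip=None): finger opening in m; f_grip is the grip in N (None keeps the last); returns when the fingers have stopped.
- env.sleep(seconds).
- kinematics.solve_ik(position, orientation): joint angles nearest the present ones, or None.
- eyes.grab_frame(name): name is "side" or "top"; returns a dict with "img" (384x512x3 uint8, red, green, blue), "fovy" (degrees; the focal length in pixels is half the picture's height over the tangent of half this angle, whatever the lens; pixels are square), "cx", "cy" (the principal point, pixels), "dist" ([k1, k2, p1, p2, k3] as OpenCV has them; the pictures are not rectified), "rvec" (rotation vector, rad) and "tvec" (3), from world to camera coordinates, as OpenCV has them. Camera axes: x right, y down, z forward; pixel columns grow to the right and rows downward; lengths in m; the calibration is good to about 2 mm. A picture is of the moment at which its call begins. There is no depth.
A pose or a line that the arm cannot do raises env.PlanningError and nothing moves.
- env.close_job(): hands the job in, once; it reports no verdict.
Readings, each from a call of its own:
- env.get_time_s(): time.
- env.get_joints(): joint angles.
- env.get_joint_vel(): joint speeds.
- env.get_effort(): joint torques, N m.
- env.get_ee_pos(): TCP position.
- env.get_tcp_rot(): TCP orientation.
- env.get_ft_force(): force on the tool from outside, world axes, zero at the start.
- env.get_wrist_torque(): the same for the moment, N m.
- env.get_gripper_width(): finger opening in m.
Only numpy, scipy, OpenCV 4.12 (cv2) and the standard library are available. Lean on these libraries where they do the work, as an engineer would, in place of code of your own. Each camera call takes 0.05 s, during which the arm holds its last target.

### The job

A casting pan with a wooden board lying on it stands on the white deck. Fold the green turning cradle down flat towards the deck, slide pan and board together fully into it, then swing the cradle gently by its handle all the way over to the other side, so that the pan lies upside down on top of the board, and let go. Keep the pan and board together, never sling or drop the cradle, and leave the other things on the bench where they are.

Things in the scene. Friction and masses are not known exactly. Their poses are not given: they have to be found in the camera images.
- hinge (a point): Midpoint of the cradle's hinge axis on the fixed rig (grey base, white deck), which stands elsewhere each time. Its axes: x along the hinge axis, away from the robot; y towards the white deck; z up. 42 mm above the table. Grey base: x -145..145, y -152..118 mm from here, top 6 mm above the table. Aluminium posts at x +-79 mm rise 14 mm above the axis.
- deck (a point): Centre of the top of the rig's fixed white loading deck, 290 (x) x 257 (y) mm, top 14 mm above the table; axes as hinge. It lies 246.5 mm in y from the hinge axis.
- mouth (a point): Middle of the deck's edge at the cradle's mouth, on the deck's top, 118 mm in y from the hinge axis; axes as hinge. Two fixed aluminium lead-in rails, 30 mm high, run from here 36 mm on to the deck; their inner faces lie about 58 mm either side of the middle here and 74 mm at the other end.
- cradle (a joint): Angle of the green cradle, rad. 0: flat on the deck's side, mouth at the deck; pi/2: upright, mouth up; pi: flat on the other side. Stops at 0 and pi. Starts at 0.25 to 0.9. Friction of 0.35 N m holds it when empty; loaded, it may fall if let go half-way. Lifting it loaded takes 6 to 12 N at the handle.
- seat (a point): Centre of the cradle's pocket; turns with it. At joint 0: axes as hinge, 65 mm in y from the hinge axis. Pocket 122 mm wide (x), 58 high (z), from a back wall 10 mm from the axis to the mouth at 114 mm, open only there; three slats form floor and ceiling. At joint 0 the floor is 1 mm below the deck top. Cradle 134 mm wide, 70 high. Pair fully home: 6 mm out of the mouth.
- handle (a point): Grip point of the cradle's handle: a round steel bar, 12 mm diameter, along x, on the cradle's side nearest the robot, free from 67 to 131 mm from the cradle's mid-plane, with a black 20 mm knob at its end. The point is 103 mm from the mid-plane, 105 mm from the hinge axis and turns with the cradle: relative to hinge x -103, y 105, z 0 mm at joint 0, y -105 at joint pi.
- pan_c (a point): Centre of the orange casting pan, an open box 110 x 110 mm, 42 mm high, walls and bottom 5 mm; z points to its open side. It starts open side up on the deck, turned up to 0.35 rad from the rig. It holds a loose cast slab, 96 x 96 x 34 mm; pan, slab and board weigh 0.45 to 0.65 kg together.
- board_c (a point): Centre of the plywood board, 110 x 110 x 10 mm, which lies loose and flush on the pan's rim; z points up at the start.
- cup_c (a point): Bystander: blue cup, 48 mm diameter, 48 mm high, at a corner of the deck; the point is half-way up. Leave alone.
- jar_c (a point): Bystander: amber jar, 40 mm diameter, 60 mm high, at a corner of the deck; the point is half-way up. Leave alone.
- dish_c (a point): Bystander: small solid terracotta block shaped like a pot, 42 mm diameter, 34 mm high, at a corner of the deck; the point is half-way up. Leave alone.
- can_c (a point): Bystander: can, 42 mm diameter, 62 mm high, on the rig's base beyond the cradle's turned-over place; the point is half-way up. Leave alone.
- bowl_c (a point): Bystander: cream water bowl, 110 mm diameter, 45 mm high, on the table to the right; the point is half-way up. Leave alone.
- spray_c (a point): Bystander: white bottle, 60 mm diameter, 170 mm high, on the table beyond the rig; the point is half-way up. Leave alone.
- brush_grip (a point): Bystander: brush lying on the table to the left; the point is on its handle. Leave alone.
Things that resemble listed ones, but are neither listed nor needed, are in the scene too. Of the things shaped like the part that bears board_c, the wooden one is meant. Of the things that look like the part that bears pan_c, the larger one is meant.

How it is judged:
By the outcome, as a careful person would: the job done as asked, in the order asked, and still so for the second after the job is handed in, with the robot touching nothing.
It also fails if it takes over 72 s, if anything falls off the work surface, if the arm or the gripper's body presses on something with over 40 N, if the wrist force passes 120 N, or if a joint passes its speed limit or range.

## Working session

There is one attempt and no reset: what is moved stays moved. The work goes in short steps, each a Python script; the robot and the scene stay as the last script left them, time stands still between calls to the robot, and variables do not carry over. Pictures are saved under pics/ and viewed, and the job is handed in when it is done.

```bash
ls; mkdir -p pics
python3 - <<'E'
from station import env,kinematics,eyes
import cv2
for n in("side","top"):
    f=eyes.grab_frame(n); cv2.imwrite(f"pics/{n}0.png",cv2.resize(f["img"][:,:,::-1],(800,600),interpolation=cv2.INTER_CUBIC))
    cv2.imwrite(f"pics/{n}0_raw.png",f["img"][:,:,::-1])
    print(n,f["fovy"],f["cx"],f["cy"],f["dist"],f["rvec"],f["tvec"])
print(env.get_time_s(),env.get_ft_force())
E
```

```text
pics
side 46.83295947921341 250.96586052534673 185.9719049797338 [-0.06809629  0.          0.          0.          0.        ] [ 2.21884085 -0.92463626  0.35602816] [-0.39146142  0.35552355  1.06336463]
top 43.89569714672093 261.5523841054829 191.00325260470666 [-0.14849274  0.          0.          0.          0.        ] [ 2.12641528 -2.16661618  0.12500789] [0.02685432 0.54526975 1.41302531]
0.1 [-0.26162208 -0.34866489 -0.61075026]
```

View pics/side0.png

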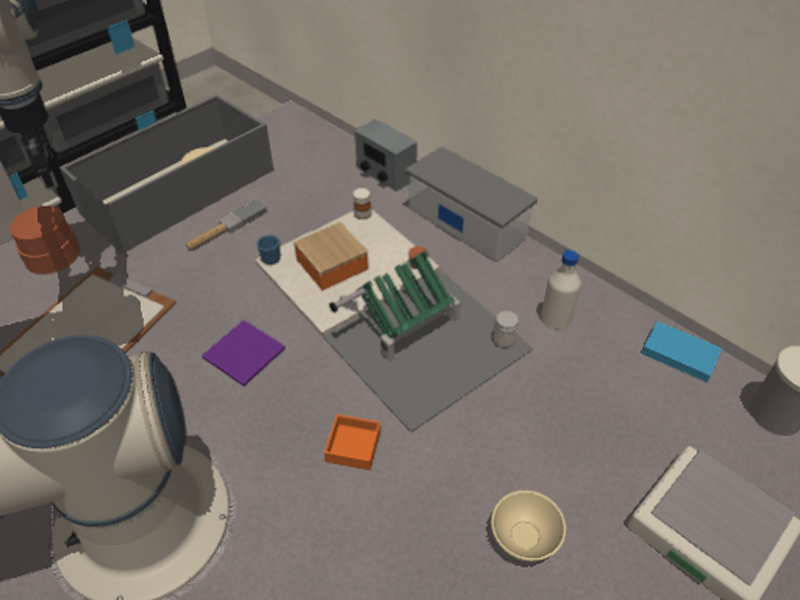

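View pics/top0.png

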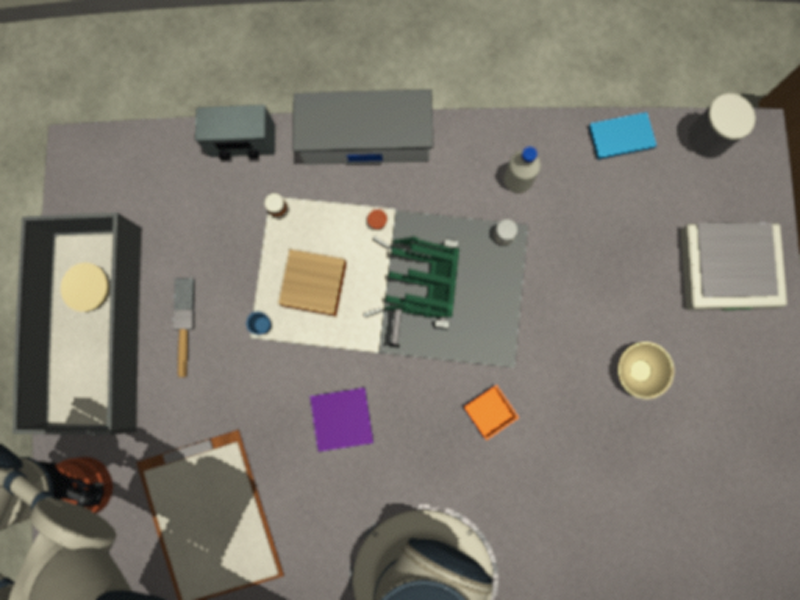

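The side view shows the rig with the cradle at an angle, and the pan with the wooden board on the deck (side 330,255; top 313,282). 
- Board candidates: the wooden square (top 313,282) and the purple square (top 342,419). The wooden one is meant.
- Pan candidates: the larger orange one under the board and the small orange tray (top 490,411). The larger one is meant.

Next I'll confirm these in a crop and measure.

```bash
cat > h.py <<'E'
import numpy as np,cv2
from station import env,kinematics,eyes
def grab(n,save=None):
    f=eyes.grab_frame(n)
    if save: cv2.imwrite(f"pics/{save}.png",f["img"][:,:,::-1])
    return f
def cam(f):
    h=f["img"].shape[0]; fl=h/2/np.tan(np.radians(f["fovy"])/2)
    K=np.array([[fl,0,f["cx"]],[0,fl,f["cy"]],[0,0,1.]]); R=cv2.Rodrigues(np.array(f["rvec"]))[0]
    return K,np.array(f["dist"],float),R,np.array(f["tvec"],float).ravel()
def ray(f,px):
    K,d,R,t=cam(f); p=cv2.undistortPoints(np.array(px,float).reshape(-1,1,2),K,d).reshape(-1,2)
    return -R.T@t,np.c_[p,np.ones(len(p))]@R
def onz(f,px,z):
    o,v=ray(f,px); return o+v*((z-o[2])/v[:,2])[:,None]
def proj(f,P):
    K,d,R,t=cam(f); return cv2.projectPoints(np.array(P,float).reshape(-1,1,3),R,t,K,d)[0].reshape(-1,2)
def quad(mask):
    cs=cv2.findContours(mask.astype(np.uint8),cv2.RETR_EXTERNAL,cv2.CHAIN_APPROX_NONE)[0]
    c=max(cs,key=cv2.contourArea); return c
def crop(f,x0,y0,x1,y1,name,s):
    cv2.imwrite(f"pics/{name}.png",cv2.resize(f["img"][y0:y1,x0:x1,::-1],None,fx=s,fy=s,interpolation=cv2.INTER_CUBIC))
E
python3 - <<'E'
from h import *
f=grab("top"); g=grab("side")
crop(f,150,115,350,240,"top_crop",4); crop(g,155,125,355,275,"side_crop",4)
for n,F,p in(("top",f,[(183,180),(180,240),(292,145),(280,180),(320,200)]),("side",g,[(215,155),(220,175)])):
    hsv=cv2.cvtColor(F["img"],cv2.COLOR_RGB2HSV)
    for x,y in p: print(n,x,y,F["img"][y,x],hsv[y,x])
E
```

```text
top 183 180 [173 142  93] [ 18 118 173]
top 180 240 [139 132 126] [ 14  24 139]
top 292 145 [119 122 116] [ 45  13 122]
top 280 180 [31 62 44] [ 73 127  62]
top 320 200 [127 130 121] [ 40  18 130]
side 215 155 [154 128  93] [ 17 101 154]
side 220 175 [124  65  30] [ 11 193 124]
```

View pics/top_crop.png

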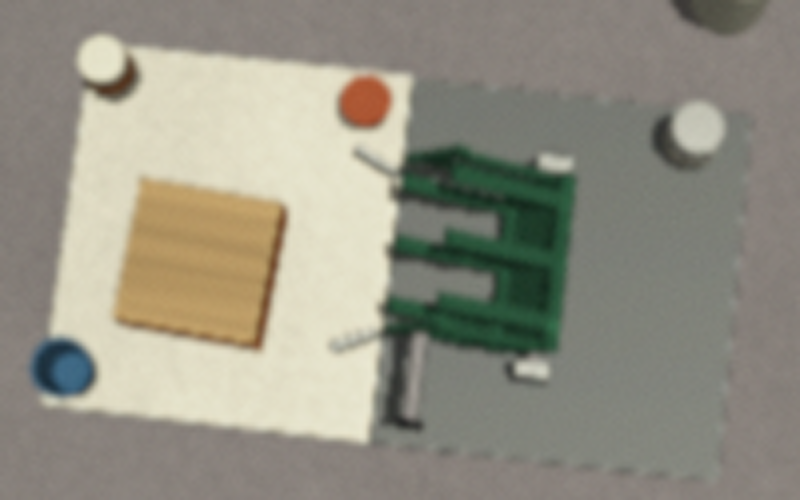

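View pics/side_crop.png

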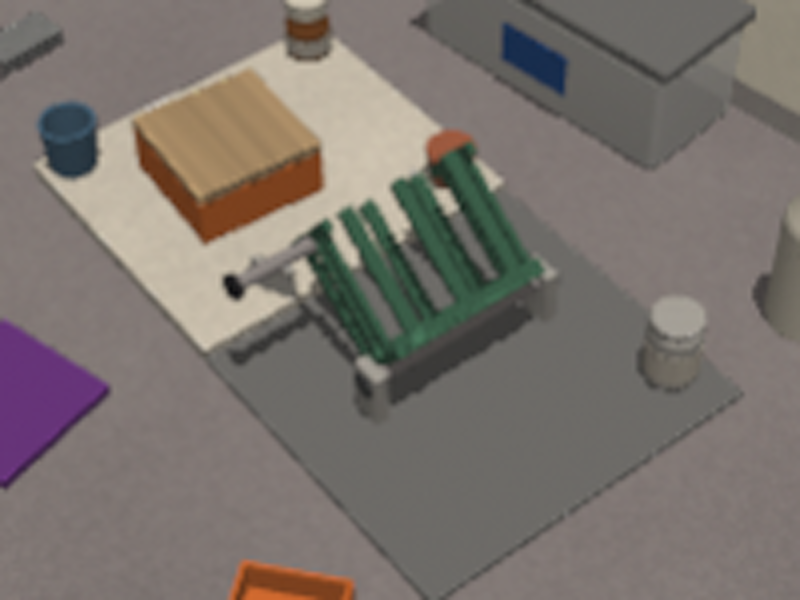

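```bash
cat > m.py <<'E'
from h import *
f=grab("top")
img=f["img"]; hsv=cv2.cvtColor(img,cv2.COLOR_RGB2HSV)
roi=np.zeros(img.shape[:2],bool); roi[115:240,155:345]=1
# deck: bright, low sat
white=roi&(hsv[...,2]>165)&(hsv[...,1]<70)
c=quad(white); P=onz(f,c.reshape(-1,2),0.014)[:,:2].astype(np.float32)
hull=cv2.convexHull(P); r=cv2.minAreaRect(hull); print("deck rect",r)
wood=roi&(hsv[...,0]>12)&(hsv[...,0]<24)&(hsv[...,1]>85)&(hsv[...,2]>110)
c2=quad(wood); W=onz(f,c2.reshape(-1,2),0.014+0.052)[:,:2].astype(np.float32)
rb=cv2.minAreaRect(W); print("board",rb, cv2.boxPoints(rb))
# edge near mouth and sides: fit lines, manual approach via box
print(cv2.boxPoints(r))
cr=np.array([[412,75],[370,443],[40,405],[750,115],[715,480]])/4+[150,115]
print(np.round(onz(f,cr[:3],0.014),4)); print(np.round(onz(f,cr[3:],0.006),4))
E
python3 m.py
```

```text
deck rect ((0.6088603734970093, 0.19169096648693085), (0.2684873342514038, 0.2994096577167511), 82.48907470703125)
board ((0.5772262811660767, 0.2009565532207489), (0.11331876367330551, 0.11033035814762115), 78.44638061523438) [[0.51183087 0.15649396]
 [0.6199257  0.13439646]
 [0.6426217  0.24541914]
 [0.5345269  0.26751664]]
[[0.4428923  0.07816781]
 [0.73973304 0.03903042]
 [0.77482843 0.3052141 ]
 [0.4779877  0.34435153]]
[[0.7307 0.0406 0.014 ]
 [0.4424 0.0772 0.014 ]
 [0.4759 0.3331 0.014 ]]
[[ 0.6952 -0.2252  0.006 ]
 [ 0.4092 -0.187   0.006 ]]
```

```bash
cat > m2.py <<'E'
from h import *
from scipy.optimize import minimize
a0=np.radians(-7.4); m0=np.array([.5866,.0589])
f=grab("top");g=grab("side")
for n,F in(("top",f),("side",g)):
    img=F["img"];hsv=cv2.cvtColor(img,cv2.COLOR_RGB2HSV)
    corners=np.array([[-145,0],[145,0],[145,257],[-145,257]])/1000
    X=np.array([np.cos(a0),np.sin(a0)]);Y=np.array([-X[1],X[0]])
    g2=cv2.cvtColor(img,cv2.COLOR_RGB2LAB)[...,0].astype(float)
    # subpixel edges: sample brightness along normals at predicted edges
    def edges(z,p0,p1,nrm,sgn,tr):
        out=[]
        for s in tr:
            c=p0+(p1-p0)*s
            o=np.linspace(-.012,.012,49)
            pts=m0+np.outer(np.full(49,1),0*X)+ (c[0]+o*nrm[0])[:,None]*X+(c[1]+o*nrm[1])[:,None]*Y
            px=proj(F,np.c_[pts,np.full(49,z)]).astype(np.float32)
            v=cv2.remap(g2.astype(np.float32),px[:,:1],px[:,1:],cv2.INTER_LINEAR).ravel()
            d=np.gradient(cv2.GaussianBlur(v.reshape(-1,1),(1,9),2).ravel())*sgn
            k=d.argmax()
            if d[k]>1: out.append((s,o[k]))
        out=np.array(out); 
        for _ in range(3):
            q=np.polyfit(out[:,0],out[:,1],1); r=abs(out[:,1]-np.polyval(q,out[:,0])); out=out[r<=max(.0015,np.median(r)*2)]
        return np.round(1000*np.polyval(q,.5),1),np.round(np.degrees(q[0]/np.linalg.norm(p1-p0)),2),len(out)
    A=np.array
    tr=np.linspace(.05,.95,60)
    print(n,"mouth edge (dy mm,slope)",edges(.014,A([-.145,0]),A([.145,0]),(0,1),1,np.r_[np.linspace(.03,.13,15),np.linspace(.83,.97,15)]))
    print("far edge",edges(.014,A([-.145,.257]),A([.145,.257]),(0,1),-1,np.linspace(.2,.8,50)))
    print("x- edge",edges(.014,A([-.145,0]),A([-.145,.257]),(1,0),1,np.linspace(.1,.8,50)))
    print("x+ edge",edges(.014,A([.145,0]),A([.145,.257]),(1,0),-1,np.linspace(.2,.8,50)))
    print("base x-",edges(.006,A([-.145,-.27]),A([-.145,0]),(1,0),-1,np.linspace(.1,.9,50)))
    print("base far",edges(.006,A([-.145,-.27]),A([.145,-.27]),(0,1),-1,np.linspace(.1,.9,50)))
E
python3 m2.py
```

```text
top mouth edge (dy mm,slope) (np.float64(2.4), np.float64(-0.09), 29)
far edge (np.float64(2.7), np.float64(0.0), 50)
x- edge (np.float64(1.0), np.float64(0.17), 50)
x+ edge (np.float64(1.9), np.float64(-0.36), 49)
base x- (np.float64(-2.3), np.float64(0.21), 14)
base far (np.float64(-0.8), np.float64(0.12), 4)
side mouth edge (dy mm,slope) (np.float64(1.8), np.float64(0.15), 19)
far edge (np.float64(2.3), np.float64(-0.18), 36)
x- edge (np.float64(0.5), np.float64(0.13), 50)
x+ edge (np.float64(0.4), np.float64(0.26), 39)
base x- (np.float64(-2.8), np.float64(0.03), 50)
base far (np.float64(-1.1), np.float64(-0.09), 50)
```

```bash
cat >> h.py <<'E'
A_=np.radians(-7.4); RX=np.array([np.cos(A_),np.sin(A_),0]);RY=np.array([-RX[1],RX[0],0]);RZ=np.array([0,0,1.])
MOUTH=np.array([.5866,.0589,0])+.0007*RX+.0021*RY
HO=MOUTH-.118*RY   # hinge, z=0 at table
RIG=np.c_[RX,RY,RZ]
def W(x,y,z): return HO+RIG@np.array([x,y,z])/1000      # rig mm -> world
def Rg(p): return (np.atleast_2d(p)-HO)@RIG*1000
def tri(f,pf,g,pg):
    o1,d1=ray(f,[pf]);o2,d2=ray(g,[pg]);d1=d1[0];d2=d2[0]
    s=np.linalg.lstsq(np.c_[d1,-d2],o2-o1,rcond=None)[0]
    a=o1+s[0]*d1;b=o2+s[1]*d2; return (a+b)/2,np.linalg.norm(a-b)
E
python3 - <<'E'
from h import *
f=grab("top");g=grab("side")
print("hinge",HO)
for n,F,lo in(("top",f,[(155,115),(345,240)]),("side",g,[(155,125),(355,275)])):
    hsv=cv2.cvtColor(F["img"],cv2.COLOR_RGB2HSV); roi=np.zeros(hsv.shape[:2],bool); roi[lo[0][1]:lo[1][1],lo[0][0]:lo[1][0]]=1
    m=roi&(hsv[...,0]>12)&(hsv[...,0]<24)&(hsv[...,1]>70)&(hsv[...,1]<150)&(hsv[...,2]>100)
    c=quad(m);P=Rg(onz(F,c.reshape(-1,2),.066))[:,:2].astype(np.float32);r=cv2.minAreaRect(P);print(n,r,cv2.boxPoints(r).round(0).tolist())
kt=np.array([405,427])/4+[150,115]; ks=np.array([233,285])/4+[155,125]
p,e=tri(f,kt,g,ks);print("knob",p,e,Rg(p))
# cradle tips (robot side near/ far)
for nm,a,b in(("bar root",(418,340),(315,243)),("post-",(530,368),(372,368)),("post+",(553,162),(545,272))):
    p,e=tri(f,np.array(a)/4+[150,115],g,np.array(b)/4+[155,125]);print(nm,Rg(p).round(1),round(e*1000,1))
# all cup, dish, jar
for nm,a,b,z in(("dish",(364,100),0,.048),("jar",(102,60),0,.074),("cup",(65,366),0,.062),("can",(697,130),0,.068)):
    print(nm,Rg(onz(f,[np.array(a)/4+[150,115]],z)).round(0))
E
```

```text
hinge [ 0.57236676 -0.05612484  0.        ]
top ((-27.996601104736328, 255.89198303222656), (115.21236419677734, 112.50105285644531), 85.78974914550781) [[-88.0, 203.0], [24.0, 194.0], [32.0, 309.0], [-80.0, 317.0]]
side ((-29.831298828125, 254.3186798095703), (116.43659210205078, 113.82808685302734), 85.96604919433594) [[-91.0, 200.0], [23.0, 192.0], [31.0, 308.0], [-83.0, 316.0]]
knob [0.4498618  0.04570985 0.1037941 ] 0.004224285358438151 [[-134.60049362   85.20843307  103.7940986 ]]
bar root [[-69.3  81.8 106.1]] 8.7
post- [[-78.2  -0.   53. ]] 2.2
post+ [[81.4 -1.1 46.6]] 2.7
dish [[113. 149.  48.]]
jar [[117. 349.  74.]]
cup [[-117.  347.   62.]]
can [[ 112. -105.   68.]]
```

Hinge posts triangulate at x -78 and +81, y about 0, as they should. The knob gives radius 105 mm and θ ≈ 0.63. The pan sits at rig (-28, 255) and is turned -4°, so it has to go about +28 mm sideways before it will fit the lead-in.

First step: fold the cradle with closed fingers pressing on the bar.

```bash
cat >> h.py <<'E'
def tool(d,n):
    d=np.array(d,float);n=np.array(n,float);return np.c_[np.cross(d,n),d,n]
def down(n): return tool(-RZ,n)
def best(pos,n,d=None):
    # choose of two half turns the one with smaller joint change
    d=-RZ if d is None else d; q0=np.array(env.get_joints());o=[]
    for s in(1,-1):
        R=tool(d,s*np.array(n));q=kinematics.solve_ik(pos,R)
        if q is not None:o.append((abs(np.array(q)-q0).max(),s,R,q))
    o.sort(key=lambda a:a[0]);return o[0] if o else None
E
python3 - <<'E'
from h import *
# feasibility
for nm,p,n in(("pre",W(-103,90,170),RY),("side",W(-110,255,25),RY),("rear",W(0,340,25),RX)):
    b=best(p,n);print(nm,p.round(3),None if b is None else (b[1],np.round(b[3],2)))
for y,z in((105,42),(60,120),(0,147),(-60,120),(-105,42)):
  for tl in range(-60,61,15):
    t=np.radians(tl); d=np.sin(t)*RY-np.cos(t)*RZ; n=np.cos(t)*RY+np.sin(t)*RZ
    b=best(W(-103,y,z)+.019*d,n,d);print(y,z,tl,None if b is None else (b[1],np.round(b[3],2)))
E
```

```text
pre [0.482 0.046 0.17 ] (1, array([-0.03,  0.38,  1.76, -0.  ,  1.  , -1.47]))
side [0.496 0.211 0.025] (1, array([ 0.29,  0.67,  1.75, -0.  ,  0.73, -1.15]))
rear [0.616 0.281 0.025] (1, array([ 0.34,  0.79,  1.38, -0.  ,  0.97,  0.47]))
105 42 -60 (1, array([ 0.47,  0.99,  1.56, -0.81,  1.43, -0.48]))
105 42 -45 (1, array([ 0.4 ,  0.86,  1.65, -0.71,  1.2 , -0.57]))
105 42 -30 (1, array([ 0.3 ,  0.75,  1.74, -0.58,  0.97, -0.73]))
105 42 -15 (1, array([ 0.16,  0.67,  1.82, -0.37,  0.77, -1.  ]))
105 42 0 (1, array([ 0.  ,  0.63,  1.88, -0.  ,  0.63, -1.44]))
105 42 15 (-1, array([-0.17,  0.64,  1.92,  0.45,  0.64,  1.16]))
105 42 30 (-1, array([-0.33,  0.71,  1.93,  0.77,  0.78,  0.73]))
105 42 45 (-1, array([-0.46,  0.82,  1.92,  0.94,  0.98,  0.47]))
105 42 60 (-1, array([-0.56,  0.95,  1.88,  1.01,  1.2 ,  0.3 ]))
60 120 -60 (1, array([ 0.41,  0.84,  1.65, -0.85,  1.45, -0.56]))
60 120 -45 (1, array([ 0.33,  0.71,  1.7 , -0.73,  1.25, -0.68]))
60 120 -30 (1, array([ 0.22,  0.6 ,  1.76, -0.57,  1.06, -0.87]))
60 120 -15 (1, array([ 0.08,  0.52,  1.81, -0.33,  0.9 , -1.15]))
60 12
[... 1409 characters left out ...]
,  1.75,  0.64,  1.29,  0.57]))
-60 120 60 (-1, array([-0.82,  0.83,  1.7 ,  0.73,  1.48,  0.46]))
-105 42 -60 (1, array([ 0.13,  0.95,  1.85, -1.15,  1.16, -0.36]))
-105 42 -45 (1, array([ 0.03,  0.82,  1.9 , -1.06,  0.93, -0.53]))
-105 42 -30 (1, array([-0.1 ,  0.71,  1.92, -0.86,  0.72, -0.83]))
-105 42 -15 (1, array([-0.27,  0.64,  1.92, -0.48,  0.59, -1.31]))
-105 42 0 (-1, array([-0.44,  0.63,  1.9 , -0.  ,  0.62,  1.26]))
-105 42 15 (-1, array([-0.59,  0.66,  1.85,  0.34,  0.78,  0.85]))
-105 42 30 (-1, array([-0.72,  0.74,  1.79,  0.52,  0.99,  0.61]))
-105 42 45 (-1, array([-0.82,  0.85,  1.71,  0.62,  1.22,  0.47]))
-105 42 60 (-1, array([-0.88,  0.98,  1.62,  0.69,  1.45,  0.39]))
```

Run:
```python
from h import *
env.command_gripper(0.0,40)
R=best(W(-103,88,150),RY)[2]
env.movep(W(-103,88,150),R)
f0=np.array(env.get_ft_force());print(env.get_time_s(),f0)
for th in np.r_[np.linspace(.75,0,6),-.03,-.05,-.07]:
    y=105*np.cos(th)-2;z=42+105*np.sin(th)+6
    env.move_linear(W(-103,y,z),v=.08)
    F=np.array(env.get_ft_force())-f0;print(round(th,2),Rg(env.get_ee_pos()).round(1),F.round(1))
    if F[2]>15:break
print(env.get_time_s())
env.move_linear(W(-103,103,110),v=.25)
f=grab("top");g=grab("side")
crop(f,150,115,350,240,"top_fold",4); crop(g,155,125,355,275,"side_fold",4)
```

```text
3.375 [ 0.69342336 -0.7747371   0.73636894]
0.75 [[-103.    74.9  119.6]] [-0.4  0.8 -1.3]
0.6 [[-103.3   85.1  107. ]] [-1.5  1.3 -0.2]
0.45 [[-103.3   92.6   93.5]] [-1.6  0.4 -0.8]
0.3 [[-103.2   98.2   78.9]] [-1.1  2.2 -1.2]
0.15 [[-103.3  101.7   63.5]] [-0.9  0.7 -1.4]
0.0 [[-102.7  103.    48. ]] [-1.2  0.2 -0.2]
-0.03 [[-102.5  103.2   46.8]] [-10.9   2.4  55.1]
5.9417
```

View pics/side_fold.png

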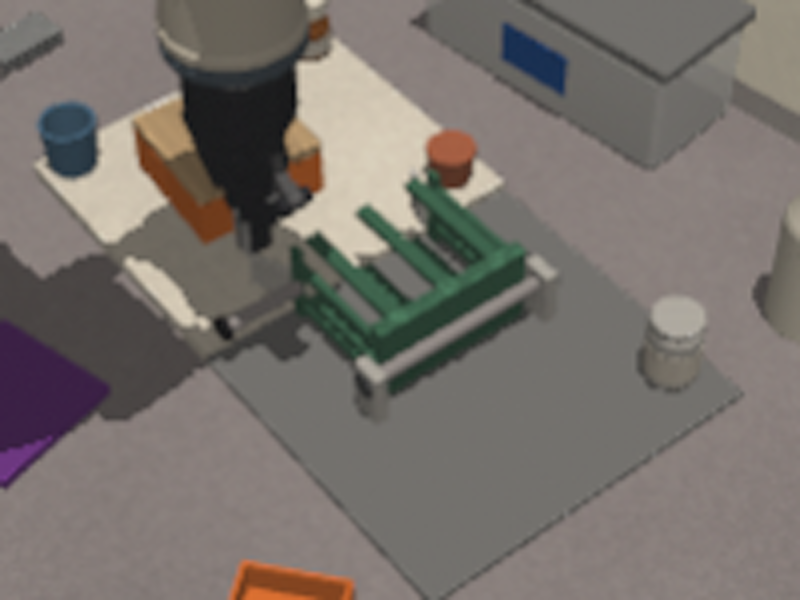

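The cradle is flat: 55 N reaction at the stop with the bar at z≈42, and the side picture shows the mouth lying at the deck (300,255). Next I centre the pair sideways.

Run:
```python
from h import *
env.move_linear(W(-116,200,110),v=.3)
env.command_gripper(0.06,40)
env.move_linear(W(-116,255,100),v=.25)
env.move_linear(W(-116,255,20),v=.15)
f0=np.array(env.get_ft_force());print(env.get_time_s())
for x in(-98,-90,-82,-74,-69):
    env.move_linear(W(x,255,20),v=.06)
    print(x,Rg(env.get_ee_pos()).round(1),(RIG.T@(np.array(env.get_ft_force())-f0)).round(1))
env.move_linear(W(-80,255,20),v=.15);env.move_linear(W(-116,255,95),v=.25)
f=grab("top");g=grab("side");print(env.get_time_s())
crop(f,150,115,350,240,"top_s",4); crop(g,155,125,355,275,"side_s",4)
for n,F,lo in(("top",f,[(155,115),(345,240)]),("side",g,[(155,125),(355,275)])):
    hsv=cv2.cvtColor(F["img"],cv2.COLOR_RGB2HSV); roi=np.zeros(hsv.shape[:2],bool); roi[lo[0][1]:lo[1][1],lo[0][0]:lo[1][0]]=1
    m=roi&(hsv[...,0]>12)&(hsv[...,0]<24)&(hsv[...,1]>70)&(hsv[...,1]<150)&(hsv[...,2]>70)
    c=quad(m);P=Rg(onz(F,c.reshape(-1,2),.066))[:,:2].astype(np.float32);r=cv2.minAreaRect(P);print(n,r,cv2.boxPoints(r).round(0).tolist())
```

```text
8.5833
-98 [[-97.6 255.   20.2]] [-0.4  0.5 -1.1]
-90 [[-89.5 255.1  20. ]] [-0.2  0.4 -1.7]
-82 [[-81.6 255.1  20. ]] [ 1.3  0.9 -1.3]
-74 [[-73.7 255.   20. ]] [-0.4  0.8 -1.2]
-69 [[-68.8 255.   20. ]] [ 0.2  0.6 -0.5]
10.9667
top ((-4.092914581298828, 259.988037109375), (115.4337387084961, 115.42310333251953), 89.95124053955078) [[-62.0, 202.0], [54.0, 202.0], [54.0, 318.0], [-62.0, 318.0]]
side ((-4.481346130371094, 258.8585205078125), (114.1497573852539, 116.86136627197266), 0.8997193574905396) [[-62.0, 316.0], [-61.0, 200.0], [54.0, 201.0], [52.0, 318.0]]
```

View pics/side_s.png

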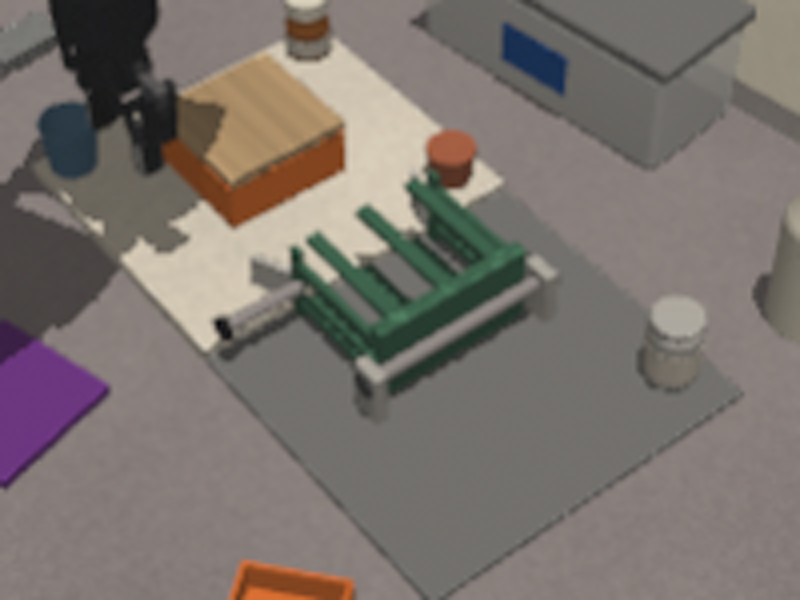

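View pics/top_s.png

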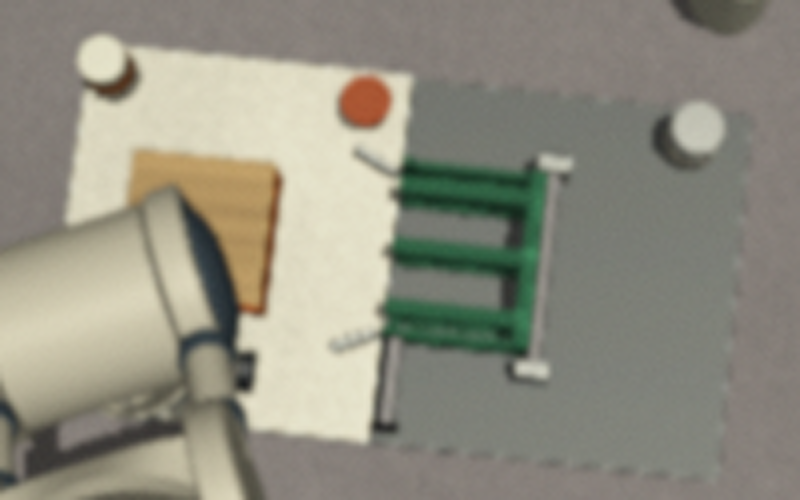

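The side view shows the pair squared (corner 235,222), with the centre about 3 mm short. I'll nudge it the rest of the way and then push it in from behind.

Run:
```python
from h import *
env.move_linear(W(-90,258,20),v=.25)
env.move_linear(W(-65.5,258,20),v=.07)
env.move_linear(W(-80,258,20),v=.15);env.move_linear(W(-90,258,120),v=.3)
# go behind
R=best(W(0,345,120),RX)[2]
env.movep(W(-5,345,120),R)
env.move_linear(W(0,345,20),v=.2)
f0=np.array(env.get_ft_force());print(env.get_time_s(),Rg(env.get_ee_pos()).round(1))
for y in(300,270,240,215,195,175):
    env.move_linear(W(0,y,20),v=.09)
    print(y,Rg(env.get_ee_pos()).round(1),(RIG.T@(np.array(env.get_ft_force())-f0)).round(1))
f=grab("top");g=grab("side");print(env.get_time_s())
crop(f,150,115,350,240,"top_p",4); crop(g,155,125,355,275,"side_p",4)
```

```text
14.7167 [[  0.4 345.2  20.8]]
300 [[-1.000e-01  2.995e+02  1.990e+01]] [-1.7  0.2 -2.5]
270 [[ -0.  269.6  20. ]] [-1.8 -0.1 -1. ]
240 [[  0.  239.8  20. ]] [-1.2 -0.5 -0.8]
215 [[  0.  214.8  20. ]] [-1.3  0.7 -0.8]
195 [[ -0.  194.8  20. ]] [-1.8  0.  -0.6]
175 [[ -0.  174.8  20. ]] [-1.2 -0.8 -1.1]
17.6083
```

View pics/side_p.png

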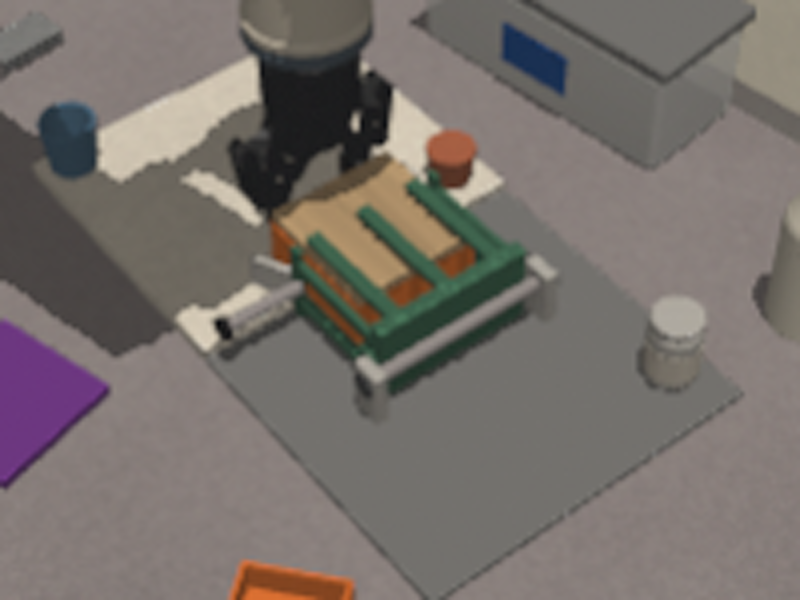

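View pics/top_p.png

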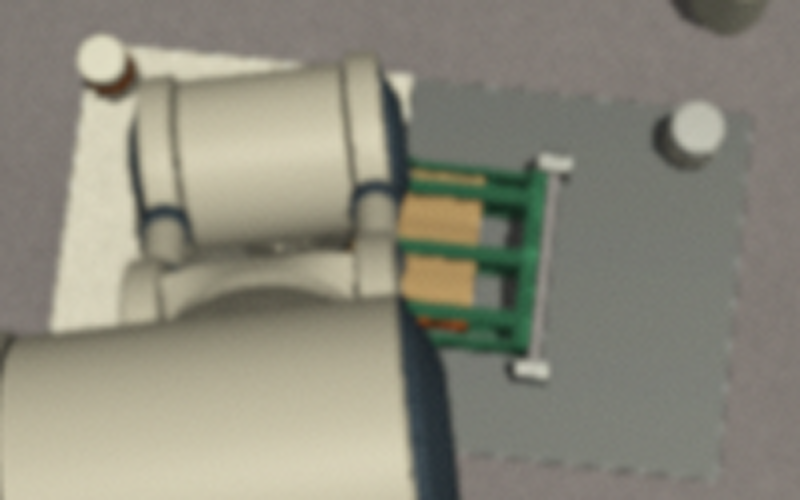

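The side picture shows pan and board entering the pocket together (board under the slats at 350,250). I'll push on until it is home.

Run:
```python
from h import *
f0=np.array(env.get_ft_force())
for y in(155,143,137,134,132,131,130,129,128,127):
    env.move_linear(W(0,y,20),v=.06)
    F=RIG.T@(np.array(env.get_ft_force())-f0);print(y,Rg(env.get_ee_pos()).round(1),F.round(1))
    if F[1]>8:break
env.move_linear(W(0,y+25,20),v=.2); env.move_linear(W(0,y+30,110),v=.3)
env.move_linear(W(-60,240,200),v=.4)
f=grab("top");g=grab("side");print(env.get_time_s())
crop(f,150,115,350,240,"top_q",4); crop(g,195,140,315,230,"side_q",6)
```

```text
155 [[1.000e-01 1.545e+02 2.010e+01]] [0.3 1.2 0.1]
143 [[  0.  142.6  20. ]] [0.4 1.1 1.2]
137 [[  0.  136.8  20. ]] [ 1.1  0.7 -0.1]
134 [[ -0.  133.9  20. ]] [ 0.6  0.2 -0.8]
132 [[1.000e-01 1.321e+02 2.000e+01]] [1.5 4.7 0.3]
131 [[  0.3 131.9  20.1]] [ 1.4 13.1  0.7]
20.75
```

View pics/side_q.png

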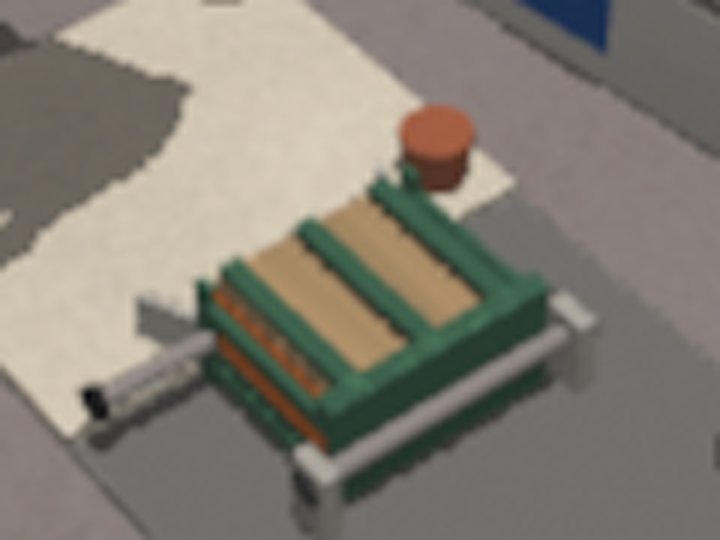

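View pics/top_q.png

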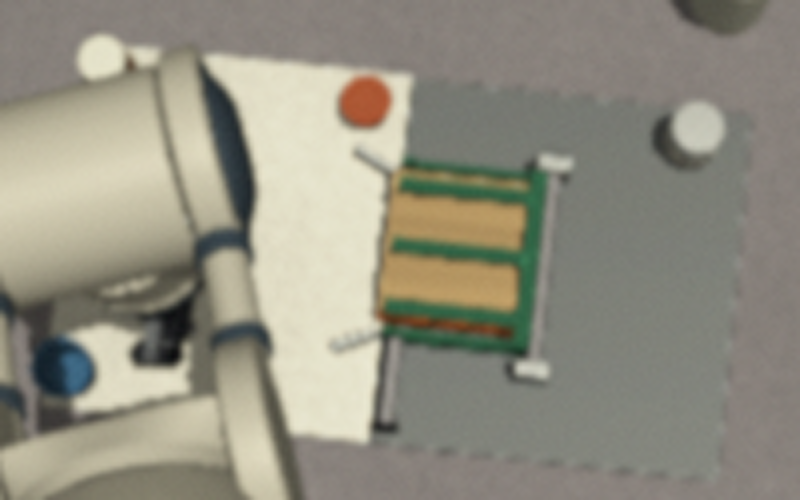

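The pair is home: the push force rose to 13 N with the face at y≈121, and the top picture shows the board filling the pocket (385–525, 175–330). Next I grip the handle with the tool tilted -20° and bring it up to about 90°, turning the tool with it.

```bash
cat >> h.py <<'E'
def hpose(th,tilt,back=0.,dr=0.,dx=0):
    """th, tilt deg; back: extra mm backing off along tool"""
    t=np.radians(tilt);a=np.radians(th)
    d=np.sin(t)*RY-np.cos(t)*RZ;n=np.cos(t)*RY+np.sin(t)*RZ
    p=W(-103+dx,(105+dr)*np.cos(a),42+(105+dr)*np.sin(a))+(.019-back/1000)*d
    return p,tool(d,n)
E
python3 - <<'E'
from h import *
p,R=hpose(0,-20,110)
env.command_gripper(.036,60)
env.movep(p,R)
f0=np.array(env.get_ft_force())
p,R=hpose(0,-20,30);env.move_linear(p,R,v=.25)
p,R=hpose(0,-20,3);env.move_linear(p,R,v=.08)
print(Rg(env.get_ee_pos()).round(1),(RIG.T@(np.array(env.get_ft_force())-f0)).round(1))
g=grab("side"); crop(g,155,125,355,275,"side_g0",4)
env.command_gripper(0.0,60);print("w",env.get_gripper_width(),(RIG.T@(np.array(env.get_ft_force())-f0)).round(1),Rg(env.get_ee_pos()).round(1))
g=grab("side"); crop(g,155,125,355,275,"side_g1",4);print(env.get_time_s())
E
```

```text
[[-102.8   99.8   27.4]] [ 1.1 -0.6  1. ]
w 0.009593542569420917 [-0.1  3.9  7.1] [[-102.7   99.9   27.4]]
24.1667
```

View pics/side_g1.png

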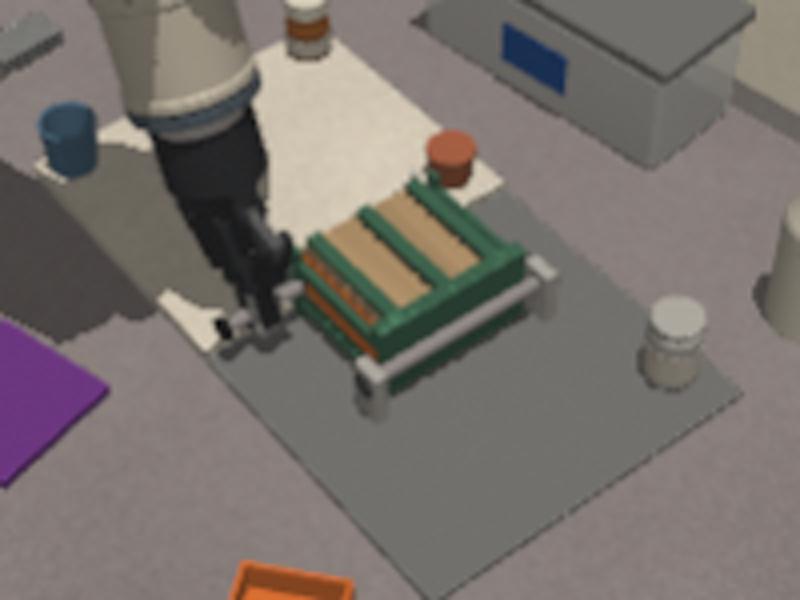

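The fingers hold the bar between cradle and knob (side 265,305), with a width of 9.6 mm. Lifting now.

Run:
```python
from h import *
f0=np.array([.4,0,-.5])
for th in list(range(6,90,7))+[91]:
    p,R=hpose(th,min(-20+th,60),3);env.move_linear(p,R,v=.05)
    F=RIG.T@np.array(env.get_ft_force());print(th,Rg(env.get_ee_pos()).round(1),F.round(1),round(env.get_gripper_width(),4),round(env.get_time_s(),1))
    if np.linalg.norm(F)>45:print("STOP");break
    if th==20:
        g=grab("side"); crop(g,155,125,355,275,"side_l0",4)
f=grab("top");g=grab("side"); crop(g,155,125,355,275,"side_l1",4);crop(f,150,115,350,240,"top_l1",4)
```

```text
6 [[-102.7  100.9   37.9]] [-1.1  6.4 -0.6] 0.0098 24.5
13 [[-102.8  100.6   50.1]] [0.5 7.6 0.2] 0.0097 24.9
20 [[-102.8   98.9   62.1]] [-0.3  8.   1.5] 0.0099 25.3
27 [[-102.8   95.7   73.9]] [1.4 7.3 1.7] 0.0097 25.8
34 [[-102.8   91.1   85.3]] [3.2 8.6 5.2] 0.0099 26.1
41 [[-102.9   85.2   96. ]] [4.3 8.  6.9] 0.0098 26.5
48 [[-102.9   78.   105.9]] [5.5 7.7 7.3] 0.0096 26.9
55 [[-103.    69.7  114.9]] [ 7.   7.2 10.4] 0.0097 27.3
62 [[-103.    60.3  122.8]] [ 8.1  5.8 12.2] 0.0095 27.7
69 [[-103.    50.1  129.5]] [ 8.2  4.3 13.1] 0.0094 28.1
76 [[-103.1   39.1  134.9]] [ 9.8  2.7 14.3] 0.0097 28.5
83 [[-103.1   27.2  138.3]] [10.3  1.5 14.8] 0.0098 28.9
91 [[-103.2   12.6  139.5]] [ 8.8 -2.9 19.4] 0.0097 29.3
```

View pics/side_l1.png

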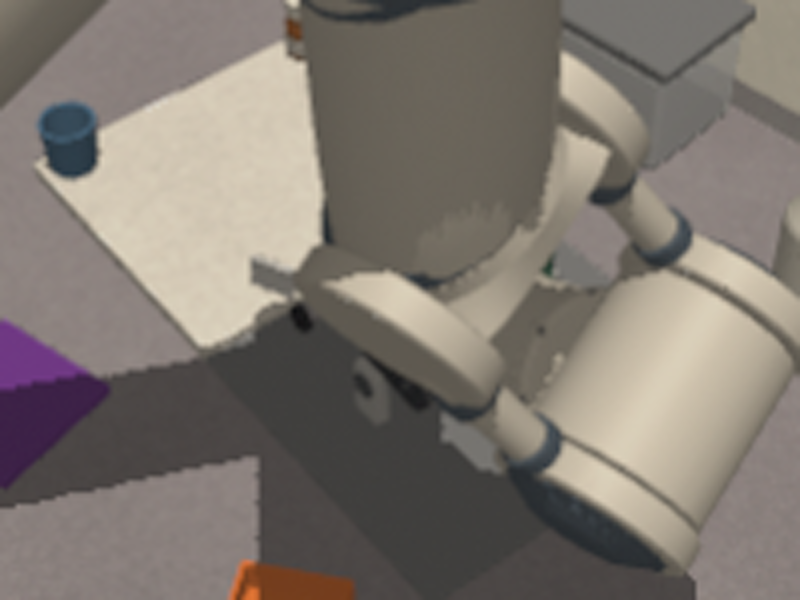

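View pics/top_l1.png

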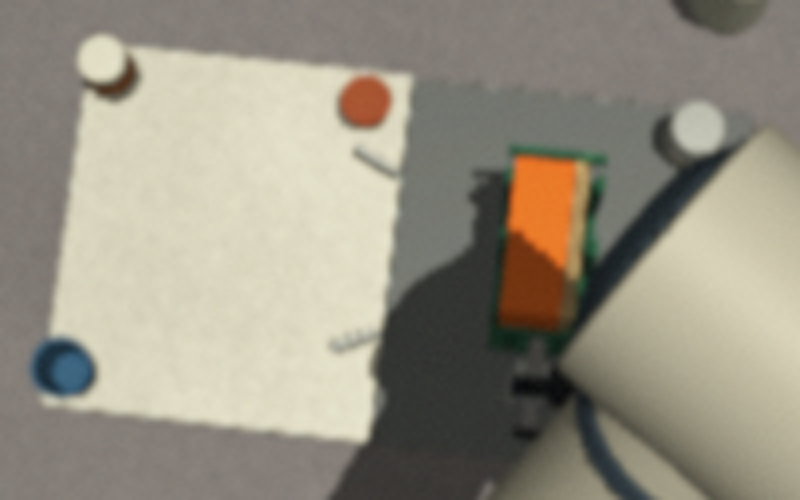

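The top view shows the cradle upright (545,250), with the orange pan on the deck side and the board on the other, still together. Now I release, let friction hold it, and re-grip from the deck side tilted -60°.

Run:
```python
from h import *
env.command_gripper(.036,60)
p,R=hpose(91,60,90);env.move_linear(p,R,v=.25)
f=grab("top");crop(f,150,115,350,240,"top_r0",4)
p,R=hpose(91,0,130);env.movep(p,R)
p,R=hpose(91,-55,100);env.movep(p,R)
print(env.get_time_s(),np.round(env.get_joints(),2))
f=grab("top");g=grab("side"); crop(g,155,125,355,275,"side_r1",4);crop(f,150,115,350,240,"top_r1",4)
```

```text
32.3333 [ 0.42  0.67  1.6  -0.77  1.53 -0.71]
```

View pics/side_r1.png

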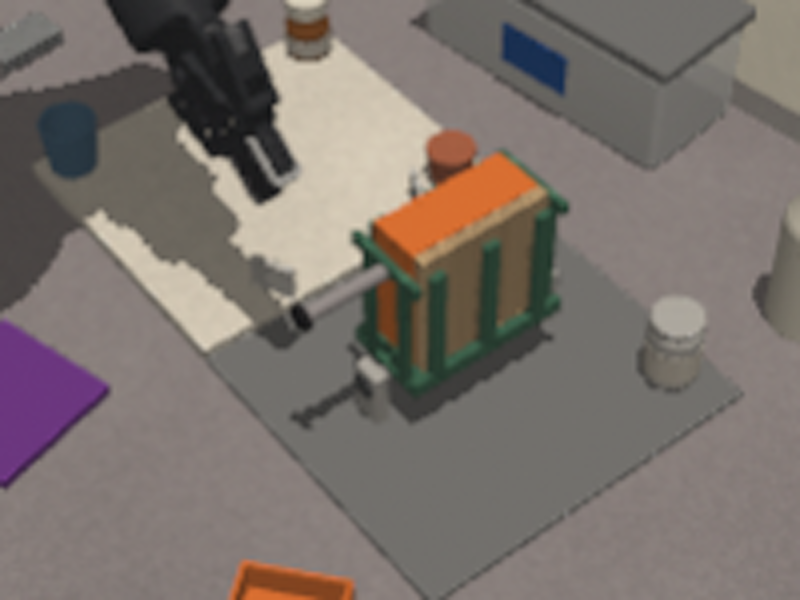

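View pics/top_r1.png

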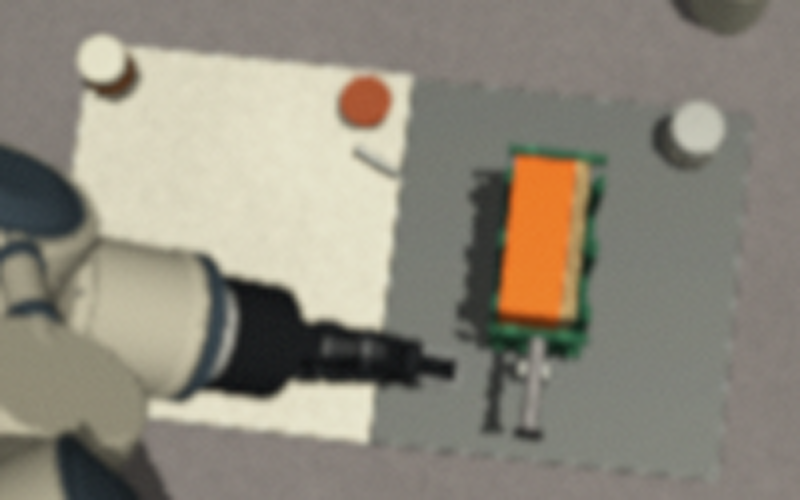

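The side view shows the cradle standing upright on its own, with the bar free (knob 300,317; top 528,434). I'll check the angle from the knob, then grip again and lower.

Run:
```python
from h import *
f=grab("top");g=grab("side")
p,e=tri(f,np.array([528,434])/4+[150,115],g,np.array([300,317])/4+[155,125]);r=Rg(p)[0];th=np.degrees(np.arctan2(r[2]-42,r[1]));print(r.round(1),e,th)
assert 85<th<100
p,R=hpose(91,-55,25,1);env.move_linear(p,R,v=.25)
f0=np.array(env.get_ft_force())
p,R=hpose(91,-55,2,1);env.move_linear(p,R,v=.08)
print((RIG.T@(np.array(env.get_ft_force())-f0)).round(1))
env.command_gripper(0,60);print(env.get_gripper_width(),(RIG.T@np.array(env.get_ft_force())).round(1),env.get_time_s())
f=grab("top");g=grab("side"); crop(g,155,125,355,275,"side_r2",4)
```

```text
[-134.5   -1.4  147.5] 0.0001995160562984359 90.7674116234537
[-0.4 -0.9  1.1]
0.009990461342466754 [  1.5   2.4 -20. ] 33.7667
```

View pics/side_r2.png

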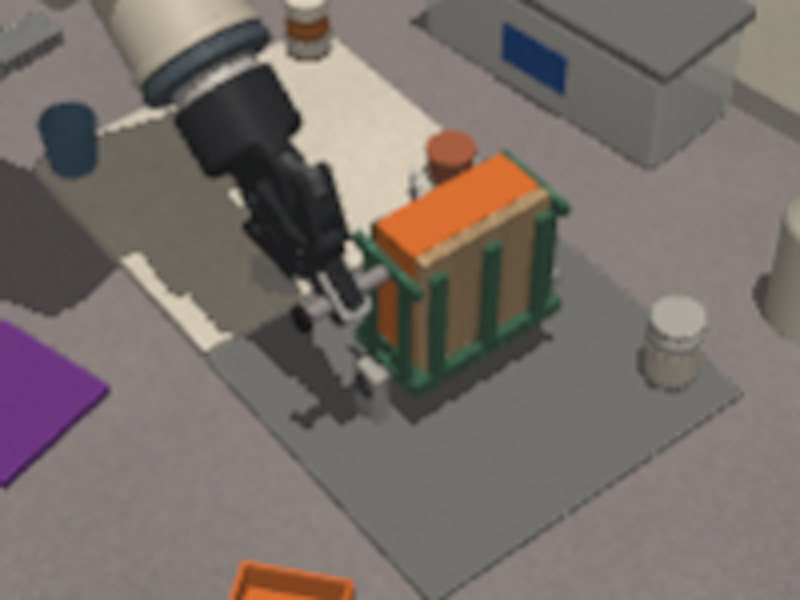

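Run:
```python
from h import *
for th in list(range(98,178,7))+[178,180]:
    p,R=hpose(th,min(th-146,22),2);env.move_linear(p,R,v=.045)
    F=RIG.T@np.array(env.get_ft_force());print(th,Rg(env.get_ee_pos()).round(1),F.round(1),round(env.get_gripper_width(),4),round(env.get_time_s(),1))
    if np.linalg.norm(F)>50:print("STOP");break
    if th==147: g=grab("side"); crop(g,155,125,355,275,"side_d0",4)
g=grab("side"); crop(g,155,125,355,275,"side_d1",4)
```

```text
98 [[-102.9  -27.6  134.7]] [  4.2  -2.2 -19.4] 0.0097 34.3
105 [[-103.   -38.6  130.6]] [  5.2   0.4 -18.8] 0.0099 34.7
112 [[-102.9  -49.1  125.3]] [  5.9   1.2 -18. ] 0.0099 35.1
119 [[-103.   -58.9  118.6]] [  6.9   3.6 -18.1] 0.0098 35.5
126 [[-103.   -67.8  110.8]] [  7.6   3.  -17.3] 0.0099 35.9
133 [[-103.1  -75.6  102. ]] [  8.2   4.3 -14.8] 0.0097 36.3
140 [[-103.1  -82.3   92.3]] [  9.1   4.2 -12.9] 0.0097 36.7
147 [[-103.1  -87.8   81.9]] [  8.9   3.  -12.7] 0.0096 37.1
154 [[-103.2  -92.    70.9]] [  9.2   2.2 -10.5] 0.0098 37.6
161 [[-103.2  -94.8   59.4]] [  9.4   1.8 -10.2] 0.0099 38.0
168 [[-103.2  -96.1   47.6]] [ 9.1  2.1 -9.3] 0.0096 38.4
175 [[-103.2  -97.8   34.9]] [ 6.1 -0.4 -2.5] 0.0098 38.9
178 [[-103.3  -98.    29.2]] [ 8.7  3.2 -6.5] 0.0097 39.1
180 [[-103.2  -98.1   25.7]] [ 7.9  4.1 -5.1] 0.0098 39.4
```

View pics/side_d1.png

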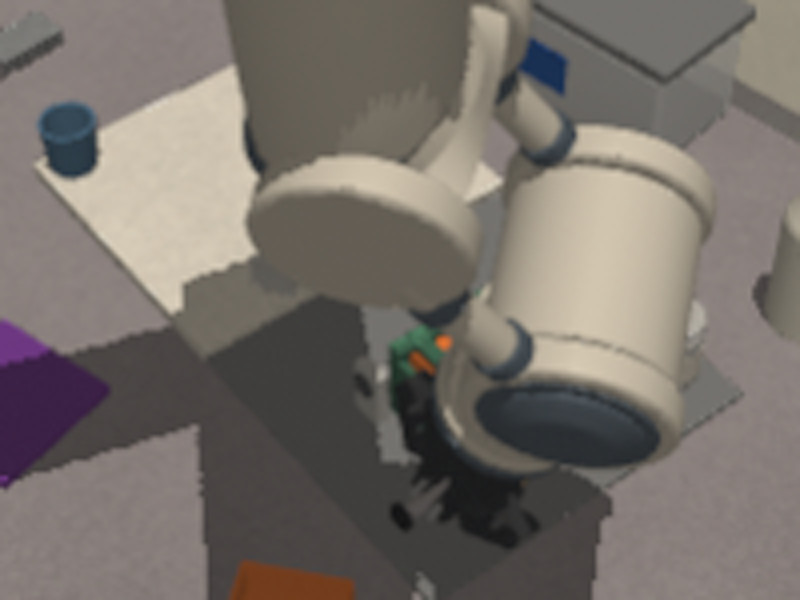

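The cradle is nearly down. I'll follow it to the stop with force checks.

Run:
```python
from h import *
for th in (181,181.7,182.4,183,183.6):
    p,R=hpose(th,22,2);env.move_linear(p,R,v=.03)
    F=RIG.T@np.array(env.get_ft_force());print(th,Rg(env.get_ee_pos()).round(1),F.round(1),round(env.get_time_s(),1))
    if F[2]>12:break
env.command_gripper(.036,60)
p,R=hpose(180,22,25);env.move_linear(p,R,v=.1)
p,R=hpose(180,22,110);env.move_linear(p,R,v=.25)
env.movep(W(-150,150,260),best(W(-150,150,260),RY)[2])
f=grab("top");g=grab("side"); crop(g,155,125,355,275,"side_e",4);crop(f,150,115,350,240,"top_e",4);print(env.get_time_s())
```

```text
181 [[-103.1  -97.9   24.6]] [ 4.8  3.  14.2] 39.7
42.2917
```

View pics/side_e.png

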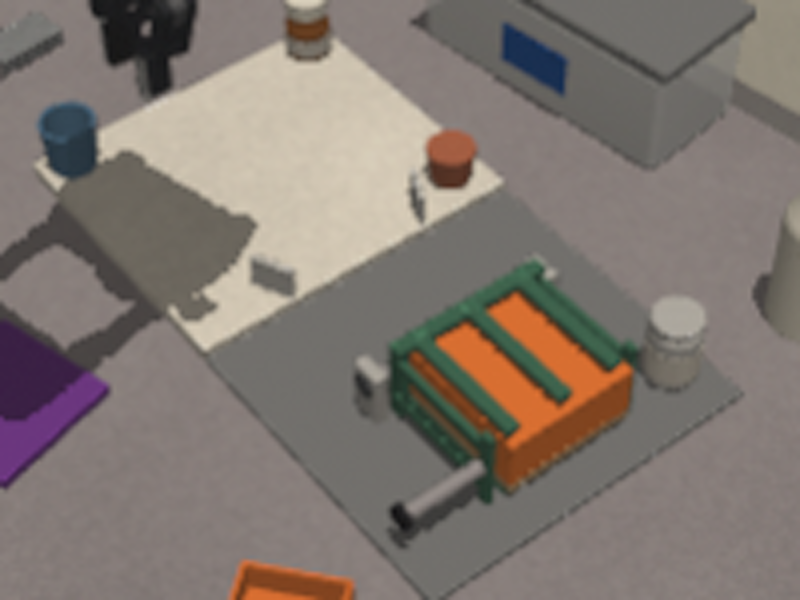

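View pics/top_e.png

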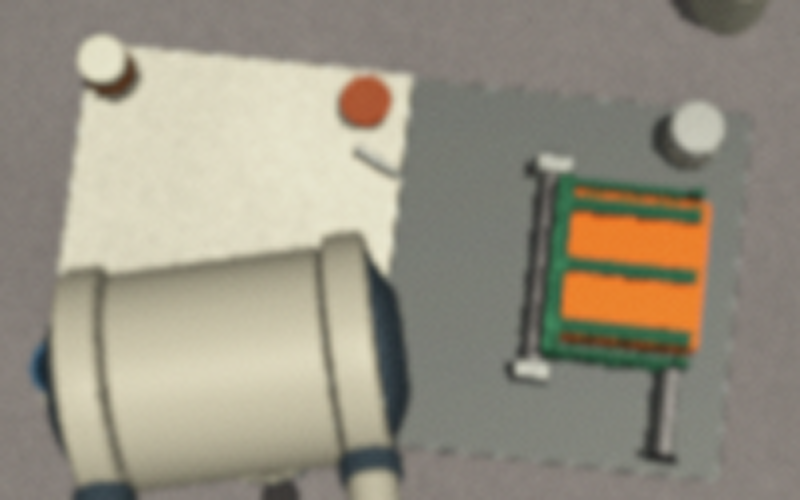

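Run:
```python
from h import *
f=grab("top");g=grab("side")
p,e=tri(f,np.array([660,458])/4+[150,115],g,np.array([400,518])/4+[155,125]);r=Rg(p)[0];print("knob",r.round(1),e,np.degrees(np.arctan2(r[2]-42,r[1])))
for n,F,lo in(("top",f,(150,115,350,240)),("side",g,(155,125,355,250))):
    hsv=cv2.cvtColor(F["img"],cv2.COLOR_RGB2HSV);roi=np.zeros(hsv.shape[:2],bool);roi[lo[1]:lo[3],lo[0]:lo[2]]=1;roi[:,:240]=0
    m=roi&(hsv[...,0]>5)&(hsv[...,0]<16)&(hsv[...,1]>180)&(hsv[...,2]>150)
    ys,xs=np.nonzero(m);P=Rg(onz(F,np.c_[xs,ys],.065));print(n,len(P),np.percentile(P[:,:2],[0.5,2,98,99.5],axis=0).round(1).tolist())
for nm,a,z in(("dish",(364,100),.048),("jar",(102,60),.074),("can",(697,130),.068)): print(nm,Rg(onz(f,[np.array(a)/4+[150,115]],z)).round(0))
crop(g,240,180,325,260,"side_e2",8)
print(env.get_time_s())
```

```text
knob [-134.1 -104.4   38.1] 0.0011702197428273312 -177.86633138625652
top 735 [[-37.0, -116.9], [-35.9, -115.5], [41.0, -19.6], [58.3, -17.6]]
side 620 [[-49.5, -121.1], [-40.4, -120.3], [43.7, -18.0], [53.6, -16.1]]
dish [[113. 149.  48.]]
jar [[117. 349.  74.]]
can [[ 112. -105.   68.]]
42.3917
```

View pics/side_e2.png

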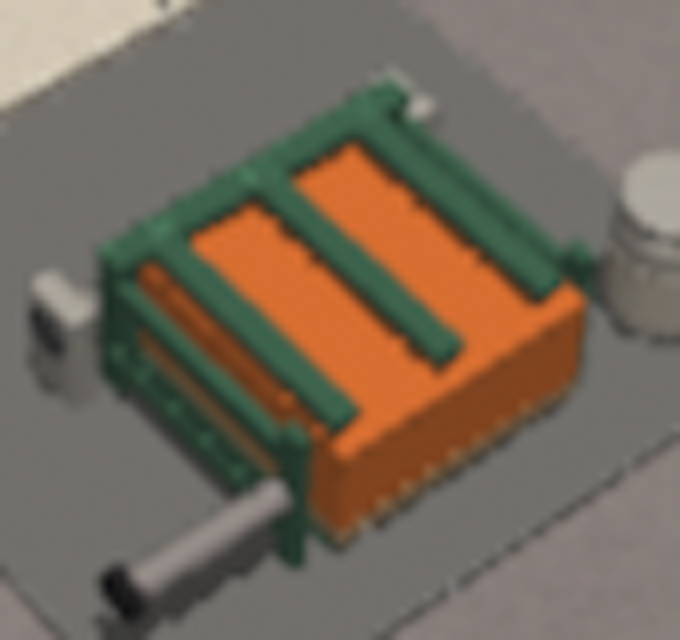

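The pan lies upside down on the board, protruding about 6 mm (y = -120), so it is fully home. The handle is at the pi stop and the bystanders haven't moved. Handing in.

Run:
```python
from h import *
print(env.get_time_s(),env.get_ft_force());env.close_job()
```

```text
42.3917 [-0.05943985  0.48929594  0.19806734]
the job is handed in; nothing more can be done
```

The cradle is turned all the way over, with the pan lying upside down on the board inside it. I let go and handed the job in at 42.4 s; no verdict was reported.

**What I did:**
- Pressed the cradle flat to its stop.
- Squared and centred the pan and board, then pushed them together into the pocket until they met the back wall at about 13 N.
- Lifted the cradle by its handle to upright and let go there. It stood by itself while I changed grip.
- Lowered it gently to the other stop, let go and moved the arm clear.

**Last checks:**
- **Cradle:** the handle is at the far stop. The knob measured about 2° past it, which is within camera error. At the stop, force on the tool rose to 14 N.
- **Pan and board:** the pan sticks out about 6 mm at the mouth in the side view, which is fully home. The top view gave 3 mm. The board is visible only as a thin edge under the pan.
- **Other things:** the dish, jar and can look unmoved in the pictures, as does the cup in the side view. I didn't re-measure the bowl, bottle and brush, but the arm never went near them.
- **Forces:** the highest wrist force I read was about 56 N, when pressing the cradle flat with the fingertips.

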